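# Seat a sleeve in the test fixture and hold the probe centred through it

## Robot

A 7-joint arm with a two-finger parallel gripper is mounted at the origin on the work surface. World frame = base frame: x ahead of the robot, y to its left, z up, the work surface at z = 0. Lengths are in m, angles in rad, forces in N, time in s.
With the tool pointing down it reaches from about 0.425 to 1.025 m from the base axis. Payload 9.4 kg.
Tool frame: the origin (TCP) lies on the centre line of the jaws, within the pads' length; the fingertips stand 11 mm ahead of it and the grasp point (between the pads) lies 8 mm behind it (ctrl.tip_reach is the distance from the TCP to the fingertips, in m); z points along the fingers, y is the direction in which the jaws open and shut (so a half turn about z gives the same grasp; the last joint's range is limited). The gripper opens to 93 mm and grips with 3 to 60 N. Pads are 15 mm wide; open, the fingers measure 128 mm over their backs; the gripper's body (75 mm by 188 mm) begins 65 mm behind the grasp point.
Start: joints at [1.222, 0.599, -0.003, 1.599, 0.002, 0.943, -0.08], TCP at [0.195, -0.698, 0.23] pointing down, gripper open.
Joint ranges: [-2.57, 2.57], [-0.35, 1.97], [-1.29, 1.29], [0.11, 2.56], [-1.05, 4.19], [0.11, 1.86], [-2.63, 2.63]. Speed limits (rad/s): [2.22, 2.22, 3.01, 3.01, 3.14, 3.14, 3.14].

## Interface

Orientations are given as a unit quaternion [w, x, y, z].
In Python, from workcell import ctrl gives the robot as it stands.
- The arm moves only by the shell command python3 -m jog 'ROWS'. ROWS is JSON, a list of rows, each an object of numbers: "claw": the opening, from 0 (shut) to 1 (fully open); "tx", "ty", "tz": the shift along the tool's x, y, z in cm; "yaw": the turn about the tool's z in rad. A call has exactly 8 rows; each row shifts and turns the pose as measured when the row begins, along the tool's axes as they then stand; what a row does not reach is not made up. A row lasts 1/8 s, in which the tool goes at most 62.5 mm and 10.7 degrees, less where a joint would pass 70% of its speed; a pose out of reach is approached as far as the arm can. A call with a gripper value outside its range is refused whole. The fingers move at their own pace and stop on an object; the grip force is fixed at half the most. Time passes only in rows, so rows that do not move let the fingers close, or fill a call up. It gives the time, the measured TCP pose, the force and the opening at its end, in the units of the state.
- ctrl.read_state(): the state, without advancing time (a new reading comes with each control period).
- ctrl.get_image(name): name is "scene" or "top" or "wrist"; returns (picture, depth): 420x560x3 uint8, red, green, blue; 420x560 float32, m along the optical axis (not along the pixel's ray), 0 where there is no reading.
- ctrl.camera_info(name): a dict with "intrinsics" (3x3 intrinsics, pixels), "rvec" (rotation vector, rad) and "tvec" (3), from world to camera coordinates, as OpenCV has them. Camera axes: x right, y down, z forward; pixel columns grow to the right and rows downward; lengths in m; the calibration is good to about 2 mm. A picture is of the moment at which its call begins: read the wrist's pose just before it. camera_info takes no time and is no camera call; for the wrist camera it gives the pose at the moment of the call.
- ctrl.job_done(): hands the job in, once; it reports no verdict.
The state is a dict: "time": time; "q": joint angles; "qvel": joint speeds; "joint_efforts": joint torques, N m; "tcp_pos": TCP position; "eef_rot": TCP orientation; "ft_force": force on the tool from outside, world axes, zero at the start; "torque": the same for the moment, N m; "finger_gap": finger opening in m.
Only numpy, scipy, OpenCV 4.12 (cv2) and the standard library are available. Lean on these libraries where they do the work, as an engineer would, in place of code of your own. Each camera call takes 0.05 s, during which the arm holds its last target. There are 200 camera calls.

## Task

Stand the metal sleeve fully home in the round nest on top of the test fixture and let go of it, then take the probe by its handle out of its stand and lower its rod straight down through the sleeve, never letting the probe touch the sleeve or the fixture. Finish while still holding the probe still and upright, its rod in the middle of the bore and its tip about 15 mm below the sleeve's lower end; leave the weight, the jar and the mouse where they are.

Things in the scene. Friction and masses are not known exactly. Their poses are not given: they have to be found in the camera images.
- sleeve: the part under test: a plain bare-metal tube standing upright, loose, outside diameter 46 mm, bore diameter 26 mm right through, height 50 mm, 120 to 200 g. Starts on the bench. Origin at the centre of its lower end, z up along the bore.
- probe: the probe, 125 to 210 g, loose, starts upright in its stand: a round steel rod 10 mm in diameter and 90 mm long below a round black handle 28 mm in diameter and 60 mm long on the same axis. Origin at the tip of the rod (its lowest point), z up along the rod; the handle reaches from z = 90 mm to z = 150 mm.
- probe_shoulder (a point): a point on the probe's axis where the handle's flat underside meets the rod, 90 mm above the tip.
- stand: the probe's fixed stand: a black plate 64 x 64 mm, 10 mm thick, on four posts over a 70 x 70 mm foot; the plate's top is 105 mm above the bench and has a through hole 16 mm in diameter at its centre. The rod hangs in the hole, the handle's underside rests on the plate, and the tip is 15 mm above the bench. Origin at the centre of the foot's underside, on the bench.
- fixture: the fixed test fixture: a metal base 100 x 110 mm (its x by its y), four corner posts and a plate of the same size whose top is 80 mm above the bench; the nest is in the middle of the plate, and the space between plate and base (from 12 to 62 mm above the bench) is open. Origin at the centre of the base's underside, on the bench.
- nest (a point): the centre of the nest's floor, 70 mm above the bench: a round recess 52 mm in diameter and 10 mm deep, open above, with a 3 mm bevel round its rim (3 mm of play all round the sleeve), with a 34 mm hole on through the 8 mm floor below it. A seated sleeve's origin lies here and its top is 120 mm above the bench.
- weight: bystander: steel calibration weight with a knob on top, 42 mm in diameter, 58 mm high, solid; origin at the centre of its underside. On the bench beside the sleeve.
- jar: bystander: closed white jar with a grey cap, 50 mm in diameter, 55 mm high; origin at the centre of its underside. On the bench beside the sleeve.
- mouse: bystander: black computer mouse, 95 x 58 mm, 32 mm high; origin at the centre of its underside.
Mind the look-alikes: they are no part of the job. What is shaped like the sleeve but blue is not meant.

How it is judged:
By the outcome, as a careful person would: the job done as asked, in the order asked, and still so for the second after the job is handed in, while the arm keeps its last pose, push and grip.
It also fails if it takes over 61 s, if anything falls off the work surface, if the arm or the gripper's body presses on something with over 40 N, if the wrist force passes 120 N, or if a joint passes its speed limit or range.

## Working session

There is one attempt and no reset: what is moved stays moved. The work goes in short steps, Python scripts to look and compute and a shell command to move; the robot and the scene stay as the last step left them, time stands still between calls to the robot, and variables do not carry over. Pictures are saved under pics/ and viewed, about 8 in all and at most 12, crops included, and the job is handed in when it is done.

```bash
ls; mkdir -p pics; cat > h.py <<'E'
import numpy as np, cv2
from workcell import ctrl
def cam(n):
    i=ctrl.camera_info(n); return np.array(i["intrinsics"]),cv2.Rodrigues(np.array(i["rvec"],float))[0],np.array(i["tvec"],float).ravel()
def cloud(n):
    K,R,t=cam(n); im,d=ctrl.get_image(n)
    v,u=np.indices(d.shape); p=np.stack([(u-K[0,2])/K[0,0]*d,(v-K[1,2])/K[1,1]*d,d],-1)
    w=(p-t)@R; w[d==0]=np.nan
    return im,d,w
def save(f,im): cv2.imwrite('pics/'+f,im[...,::-1])
E
python3 - <<'E'
from h import *
s=ctrl.read_state(); print({k:np.round(v,3) for k,v in s.items()}, ctrl.tip_reach)
ims=[]
for n in("scene","top"):
    im,d,w=cloud(n); np.savez(f'/tmp/{n}.npz',im=im,w=w); save(n+'1.png',im)
    print(n,cam(n)[2], -cam(n)[1].T@cam(n)[2])
E
```

```text
pics
{'time': np.float64(0.0), 'q': array([ 1.222,  0.6  , -0.003,  1.6  ,  0.002,  0.943, -0.08 ]), 'qvel': array([-0.   ,  0.001,  0.001,  0.001,  0.   ,  0.   , -0.001]), 'joint_efforts': array([ 0.0000e+00, -7.6507e+01,  1.4980e+00, -2.5235e+01, -5.2000e-02,
        1.7000e-02,  0.0000e+00]), 'tcp_pos': array([ 0.194, -0.698,  0.229]), 'eef_rot': array([-0.001,  0.991,  0.136, -0.   ]), 'ft_force': array([-0.423, -0.074,  0.296]), 'torque': array([ 0.007, -0.001, -0.047]), 'finger_gap': np.float64(0.093)} 0.011
scene [-0.45509971 -0.25138466  1.46288478] [ 0.98164132 -0.46025121  1.11125651]
top [0.0293598  0.5887575  0.86219779] [0.44763888 0.00965243 0.94361469]
```

View pics/scene1.png

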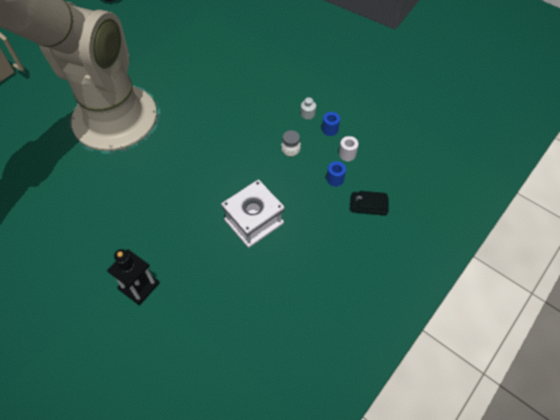

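View pics/top1.png

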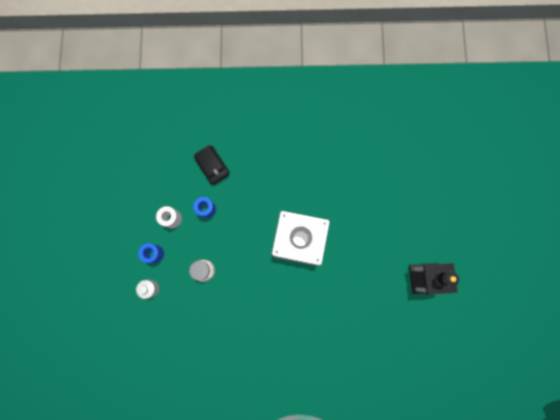

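The scene view shows three tubes: blue at (331,123), blue at (336,173) and bare metal at (348,148). In the top view these are (150,253), (204,207) and (168,217). The bare-metal one fits the description. The fixture is at top (301,238), the stand and probe at (435,280), the jar at (202,271), the weight at (147,289) and the mouse at (212,165). Next I'll take an enlarged crop and measure.

```bash
python3 - <<'E'
from h import *
T=np.load('/tmp/top.npz'); S=np.load('/tmp/scene.npz')
a=cv2.resize(T['im'][180:310,120:240],None,fx=3.2,fy=3.2,interpolation=cv2.INTER_CUBIC); b=cv2.resize(S['im'][90:220,280:400],None,fx=3.2,fy=3.2,interpolation=cv2.INTER_CUBIC)
save('crop.png',np.hstack([a,b]))
def blob(w,c,r,z0,z1,name):
    m=(np.hypot(w[...,0]-c[0],w[...,1]-c[1])<r)&(w[...,2]>z0)&(w[...,2]<z1)
    p=w[m].astype(np.float32)
    if len(p)<5: print(name,'few',len(p));return
    (cx,cy),rad=cv2.minEnclosingCircle(p[:,:2]); rect=cv2.minAreaRect(p[:,:2])
    print(name,len(p),'circ',round(cx,4),round(cy,4),round(rad,4),'z med',np.round(np.median(p[:,2]),4),'rect',np.round(rect[0],4),np.round(rect[1],4),round(rect[2],1))
for n,w,px in(('top',T['w'],dict(sleeve=(168,217),fix=(301,238),probe=(452,279),jar=(202,271),weight=(147,289),b1=(150,253),b2=(204,207),mouse=(212,165))),):
    for k,(u,v) in px.items(): print(k,np.round(w[v-3:v+4,u-3:u+4].reshape(-1,3)[::12],3).tolist()[:3])
W={'top':T['w'],'scene':S['w']}
for n,w in W.items():
    def c(u,v): return np.nanmedian(T['w'][v-4:v+5,u-4:u+5].reshape(-1,3),0)[:2]
    blob(w,c(168,217),.036,.044,.056,n+' sleeve')
    blob(w,c(301,238),.09,.074,.086,n+' fix')
    blob(w,c(202,271),.04,.05,.06,n+' jar'); blob(w,c(147,289),.04,.03,.065,n+' weight')
    blob(w,c(150,253),.035,.044,.056,n+' b1'); blob(w,c(204,207),.035,.044,.056,n+' b2')
    blob(w,c(440,280),.07,.1,.11,n+' plate');blob(w,c(440,280),.07,.155,.172,n+' handletop')
    blob(w,c(440,280),.07,.12,.15,n+' handle')
E
```

```text
sleeve [[0.598, 0.319, 0.026], [0.599, 0.315, -0.001], [0.594, 0.32, 0.001]]
fix [[0.544, -0.005, 0.014], [0.541, -0.017, 0.011], [0.537, -0.012, 0.011]]
probe [[0.443, -0.303, 0.165], [0.44, -0.311, 0.17], [0.437, -0.307, 0.169]]
jar [[0.466, 0.225, 0.055], [0.463, 0.213, 0.058], [0.459, 0.219, 0.053]]
weight [[0.426, 0.351, 0.056], [0.423, 0.346, 0.038], [0.419, 0.344, 0.054]]
b1 [[0.51, 0.359, 0.026], [0.509, 0.355, 0.003], [0.505, 0.362, -0.001]]
b2 [[0.621, 0.231, 0.028], [0.624, 0.225, -0.001], [0.619, 0.23, -0.0]]
mouse [[0.725, 0.212, 0.033], [0.724, 0.201, 0.029], [0.718, 0.205, 0.031]]Traceback (most recent call last):
  File "<stdin>", line 16, in <module>
  File "<stdin>", line 9, in blob
cv2.error: OpenCV(4.12.0) /io/opencv/modules/imgproc/src/shapedescr.cpp:201: error: (-215:Assertion failed) count >= 0 && (depth == CV_32F || depth == CV_32S) in function 'minEnclosingCircle'
```

View pics/crop.png

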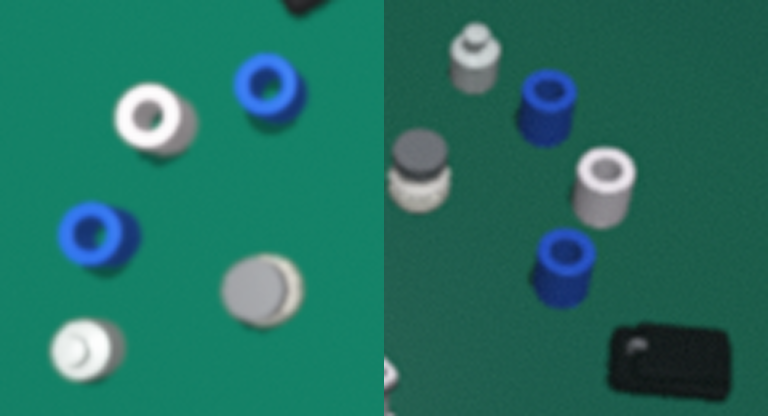

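The crop confirms it. The bare-metal tube is at crop (150,118) in the top half and (604,185) in the scene half, which is top pixel (167,217). Two blue look-alikes, the jar and the knobbed weight stand around it.

```bash
python3 - <<'E'
from h import *
T=np.load('/tmp/top.npz')['w']; S=np.load('/tmp/scene.npz')['w']
def blob(w,c,r,z0,z1,name):
    m=(np.hypot(w[...,0]-c[0],w[...,1]-c[1])<r)&(w[...,2]>z0)&(w[...,2]<z1)
    p=np.ascontiguousarray(w[m][:,:2].astype(np.float32))
    if len(p)<5: print(name,'few',len(p));return
    (cx,cy),rad=cv2.minEnclosingCircle(p); rect=cv2.minAreaRect(p)
    print(name,len(p),'circ',round(cx,4),round(cy,4),round(rad,4),'z',np.round(np.median(w[m][:,2]),4),'mean',p.mean(0).round(4),'rect',np.round(rect[0],4),np.round(rect[1],4),round(rect[2],1))
for n,w in(('T',T),('S',S)):
    blob(w,(.598,.317),.04,.046,.056,n+' sleeve')
    blob(w,(.54,-.012),.09,.076,.086,n+' fix')
    blob(w,(.463,.215),.04,.05,.06,n+' jar'); blob(w,(.423,.346),.04,.03,.065,n+' weight')
    blob(w,(.508,.358),.035,.046,.056,n+' b1'); blob(w,(.622,.228),.035,.046,.056,n+' b2')
    blob(w,(.44,-.285),.07,.1,.11,n+' plate');blob(w,(.44,-.3),.03,.155,.175,n+' htop')
    blob(w,(.44,-.3),.03,.12,.15,n+' handle')
E
```

```text
T sleeve 194 circ 0.5899 0.3084 0.0228 z 0.0497 mean [0.5895 0.3084] rect [0.5891 0.3085] [0.0445 0.0435] 89.8
T fix 1716 circ 0.533 -0.0103 0.073 z 0.0797 mean [ 0.5318 -0.0101] rect [ 0.5324 -0.0101] [0.11 0.1 ] 77.9
T jar 296 circ 0.4618 0.2254 0.0229 z 0.0548 mean [0.4613 0.2247] rect [0.4611 0.2251] [0.0444 0.0412] 89.7
T weight 258 circ 0.4192 0.3547 0.0213 z 0.0378 mean [0.4194 0.3522] rect [0.4196 0.3553] [0.0397 0.0393] 88.5
T b1 208 circ 0.5037 0.3476 0.0233 z 0.0497 mean [0.503  0.3468] rect [0.5033 0.3468] [0.0452 0.0438] 10.6
T b2 198 circ 0.6127 0.221 0.0229 z 0.0497 mean [0.6122 0.2209] rect [0.6121 0.2208] [0.0441 0.0433] 1.2
T plate 661 circ 0.437 -0.3088 0.0441 z 0.1045 mean [ 0.4377 -0.3037] rect [ 0.4377 -0.3092] [0.064  0.0655] 3.5
T htop 181 circ 0.4378 -0.3086 0.0141 z 0.1643 mean [ 0.4378 -0.3075] rect [ 0.4375 -0.3084] [0.0275 0.0258] 89.2
T handle 74 circ 0.4373 -0.3067 0.0136 z 0.1353 mean [ 0.4376 -0.2988] rect [ 0.4368 -0.3009] [0.027  0.0115] 4.6
S sleeve 136 circ 0.5921 0.3111 0.0241 z 0.0501 mean [0.5911 0.3094] rect [0.5905 0.3097] [0.0439 0.045 ] 63.
[... 184 characters left out ...]
[0.4628 0.2283] [0.042  0.0443] 56.8
S weight 165 circ 0.4194 0.3576 0.0229 z 0.0394 mean [0.4235 0.3536] rect [0.4213 0.3567] [0.0392 0.041 ] 36.9
S b1 133 circ 0.5042 0.3506 0.0246 z 0.0496 mean [0.5046 0.3495] rect [0.5044 0.3514] [0.044  0.0464] 23.4
S b2 149 circ 0.6124 0.2236 0.0248 z 0.0497 mean [0.6142 0.2225] rect [0.6146 0.2231] [0.0436 0.0476] 2.4
S plate 612 circ 0.4381 -0.3073 0.0442 z 0.1047 mean [ 0.444  -0.3088] rect [ 0.4371 -0.3062] [0.0681 0.0647] 3.3
S htop 162 circ 0.4385 -0.3061 0.0151 z 0.1644 mean [ 0.4398 -0.3068] rect [ 0.4379 -0.3059] [0.0266 0.0288] 55.1
S handle 93 circ 0.44 -0.3074 0.014 z 0.1351 mean [ 0.4475 -0.3093] rect [ 0.445  -0.3096] [0.0277 0.0139] 66.3
```

Both cameras agree to 3 mm and the heights match the sizes given. Positions in m:

| Thing | x | y |
|---|---|---|
| sleeve | 0.590 | 0.309 |
| fixture (turned -12°) | 0.533 | -0.009 |
| probe | 0.438 | -0.3075 |

I'll grasp with the jaws along about 40°, away from both blue tubes.

```bash
cat >> h.py <<'E'
def jaw():
    w,x,y,z=ctrl.read_state()["eef_rot"]; R=Rm(); return np.arctan2(R[1,1],R[0,1])
def Rm():
    from scipy.spatial.transform import Rotation as Q
    w,x,y,z=ctrl.read_state()["eef_rot"]; return Q.from_quat([x,y,z,w]).as_matrix()
def plan(p,jawdeg=None,n=8):
    "rows for a straight run to p, tool down"
    s=ctrl.read_state(); d=(np.array(p)-s["tcp_pos"])*100; a=jaw(); t=a if jawdeg is None else np.deg2rad(jawdeg)
    dy=-(t-a)/n
    print('dist cm',np.round(d,2),'yaw tot',round(-(t-a),3))
    for k in range(n):
        b=a-dy*k; yv=np.array([np.cos(b),np.sin(b)]); xv=np.array([-yv[1],yv[0]])  # tool x = y x z, z down
        print(k,'tx %.2f ty %.2f tz %.2f yaw %.3f'%(d[:2]@xv/n,d[:2]@yv/n,-d[2]/n,dy))
def st():
    s=ctrl.read_state(); R=Rm(); print('t',round(s["time"],2),'tcp',np.round(s["tcp_pos"],4),'jaw',round(np.degrees(jaw()),1),'z',np.round(R[:,2],3),'x',np.round(R[:,0],3),'F',np.round(s["ft_force"],1),'gap',round(s["finger_gap"],4),'q',np.round(s["q"],2))
E
python3 -c "
from h import *
st(); plan((.44,-.28,.26),-14)"
```

```text
t 0.1 tcp [ 0.1945 -0.698   0.2289] jaw -74.4 z [-0.     0.001 -1.   ] x [ 0.963  0.268 -0.   ] F [ 1.  -0.1  0.1] gap 0.0925 q [ 1.22  0.6  -0.    1.6   0.    0.94 -0.08]
dist cm [24.55 41.8   3.11] yaw tot -1.055
0 tx 4.36 ty -4.21 tz -0.39 yaw -0.132
1 tx 4.87 ty -3.60 tz -0.39 yaw -0.132
2 tx 5.31 ty -2.93 tz -0.39 yaw -0.132
3 tx 5.64 ty -2.21 tz -0.39 yaw -0.132
4 tx 5.89 ty -1.44 tz -0.39 yaw -0.132
5 tx 6.02 ty -0.66 tz -0.39 yaw -0.132
6 tx 6.06 ty 0.14 tz -0.39 yaw -0.132
7 tx 5.99 ty 0.93 tz -0.39 yaw -0.132
```

```bash
python3 -m jog '[{"claw":1,"tx":4.4,"ty":-4.2,"tz":-0.4,"yaw":-0.13},{"claw":1,"tx":4.9,"ty":-3.6,"tz":-0.4,"yaw":-0.13},{"claw":1,"tx":5.3,"ty":-2.9,"tz":-0.4,"yaw":-0.13},{"claw":1,"tx":5.6,"ty":-2.2,"tz":-0.4,"yaw":-0.13},{"claw":1,"tx":5.9,"ty":-1.4,"tz":-0.4,"yaw":-0.13},{"claw":1,"tx":6.0,"ty":-0.7,"tz":-0.4,"yaw":-0.13},{"claw":1,"tx":6.0,"ty":0.1,"tz":-0.4,"yaw":-0.13},{"claw":1,"tx":6.0,"ty":0.9,"tz":-0.4,"yaw":-0.13}]'; python3 -c "
from h import *
st(); plan((.56,.18,.26),40)"
```

```text
time: 1.1
tcp_pos: [0.44, -0.2706, 0.2587]
eef_rot: [-0.002, 0.785, 0.62, -0.001]
ft_force: [0.6, -0.6, 0.1]
finger_gap: 0.0931
t 1.1 tcp [ 0.44   -0.2706  0.2587] jaw -13.4 z [-0.004  0.002 -1.   ] x [0.232 0.973 0.001] F [ 0.6 -0.6  0.1] gap 0.0931 q [ 0.72  0.34 -0.36  2.02  0.16  0.82  0.03]
dist cm [12.   45.06  0.13] yaw tot -0.932
0 tx 5.83 ty 0.15 tz -0.02 yaw -0.116
1 tx 5.77 ty 0.83 tz -0.02 yaw -0.116
2 tx 5.63 ty 1.49 tz -0.02 yaw -0.116
3 tx 5.42 ty 2.14 tz -0.02 yaw -0.116
4 tx 5.14 ty 2.76 tz -0.02 yaw -0.116
5 tx 4.78 ty 3.33 tz -0.02 yaw -0.116
6 tx 4.36 ty 3.87 tz -0.02 yaw -0.116
7 tx 3.88 ty 4.35 tz -0.02 yaw -0.116
```

```bash
python3 -m jog '[{"claw":1,"tx":5.8,"ty":0.2,"yaw":-0.116},{"claw":1,"tx":5.8,"ty":0.8,"yaw":-0.116},{"claw":1,"tx":5.6,"ty":1.5,"yaw":-0.116},{"claw":1,"tx":5.4,"ty":2.1,"yaw":-0.116},{"claw":1,"tx":5.1,"ty":2.8,"yaw":-0.116},{"claw":1,"tx":4.8,"ty":3.3,"yaw":-0.116},{"claw":1,"tx":4.4,"ty":3.9,"yaw":-0.116},{"claw":1,"tx":3.9,"ty":4.4,"yaw":-0.116}]'; python3 - <<'E'
from h import *
st(); im,d,w=cloud("wrist"); save('w1.png',im); K,R,t=cam("wrist"); print('cam pos',-R.T@t,'axis',R[2])
m=(np.hypot(w[...,0]-.59,w[...,1]-.309)<.035)&(abs(w[...,2]-.05)<.004); p=np.ascontiguousarray(w[m][:,:2].astype(np.float32)); print(len(p), cv2.minEnclosingCircle(p) if len(p)>4 else '', p.mean(0), np.median(w[m][:,2]))
plan((.590,.309,.12),40)
E
```

```text
t 1.1 tcp [ 0.44   -0.2706  0.2587] jaw -13.4 z [-0.004  0.002 -1.   ] x [0.232 0.973 0.001] F [ 0.6 -0.6  0.1] gap 0.0931 q [ 0.72  0.34 -0.36  2.02  0.16  0.82  0.03]
cam pos [ 0.45838798 -0.19821682  0.41372328] axis [-0.05296789 -0.23393435 -0.97080849]
0  [nan nan] nan
dist cm [ 14.55  57.18 -13.96] yaw tot -0.917
0 tx 7.37 ty 0.22 tz 1.74 yaw -0.115
1 tx 7.30 ty 1.07 tz 1.74 yaw -0.115
2 tx 7.13 ty 1.89 tz 1.74 yaw -0.115
3 tx 6.87 ty 2.70 tz 1.74 yaw -0.115
4 tx 6.51 ty 3.46 tz 1.74 yaw -0.115
5 tx 6.07 ty 4.19 tz 1.74 yaw -0.115
6 tx 5.55 ty 4.85 tz 1.74 yaw -0.115
7 tx 4.96 ty 5.46 tz 1.74 yaw -0.115$[0]: bad value
<stdin>:3: RuntimeWarning: Mean of empty slice.
  ret = um.true_divide(
  return _methods._mean(a, axis=axis, dtype=dtype,
  ret = ret.dtype.type(ret / rcount)
```

The call was refused because every row needs all five keys. I'll send it again with tz included.

```bash
python3 -m jog '[{"claw":1,"tx":5.8,"ty":0.2,"tz":0,"yaw":-0.116},{"claw":1,"tx":5.8,"ty":0.8,"tz":0,"yaw":-0.116},{"claw":1,"tx":5.6,"ty":1.5,"tz":0,"yaw":-0.116},{"claw":1,"tx":5.4,"ty":2.1,"tz":0,"yaw":-0.116},{"claw":1,"tx":5.1,"ty":2.8,"tz":0,"yaw":-0.116},{"claw":1,"tx":4.8,"ty":3.3,"tz":0,"yaw":-0.116},{"claw":1,"tx":4.4,"ty":3.9,"tz":0,"yaw":-0.116},{"claw":1,"tx":3.9,"ty":4.4,"tz":0,"yaw":-0.116}]'; cat >> h.py <<'E'
def ring(n,c,z,r=.035,tol=.004):
    im,d,w=cloud(n); m=(np.hypot(w[...,0]-c[0],w[...,1]-c[1])<r)&(abs(w[...,2]-z)<tol)
    p=np.ascontiguousarray(w[m][:,:2].astype(np.float32))
    if len(p)>4:
        (c0,r0)=cv2.minEnclosingCircle(p); print(n,len(p),'circ',np.round(c0,4),round(r0,4),'mean',p.mean(0).round(4),'z',round(float(np.median(w[m][:,2])),4))
    else: print(n,'few',len(p))
    return im,d,w
E
python3 - <<'E'
from h import *
st(); im,d,w=ring("wrist",(.59,.309),.05); save('w1.png',im)
plan((.590,.309,.12),40)
E
```

```text
time: 2.15
tcp_pos: [0.5554, 0.1936, 0.2604]
eef_rot: [-0.001, 0.408, 0.913, 0.001]
ft_force: [0.8, -1.3, 1.2]
finger_gap: 0.0928
t 2.15 tcp [0.5554 0.1936 0.2604] jaw 41.8 z [-0.001  0.003 -1.   ] x [-0.667  0.745  0.002] F [ 0.8 -1.3  1.2] gap 0.0928 q [ 0.04  0.47 -0.67  1.86  0.36  0.93 -0.07]
wrist 775 circ [0.5891 0.3094] 0.023 mean [0.5886 0.3095] z 0.0486
dist cm [  3.41  10.62 -14.11] yaw tot 0.044
0 tx 0.69 ty 1.21 tz 1.76 yaw 0.006
1 tx 0.70 ty 1.21 tz 1.76 yaw 0.006
2 tx 0.70 ty 1.20 tz 1.76 yaw 0.006
3 tx 0.71 ty 1.20 tz 1.76 yaw 0.006
4 tx 0.72 ty 1.20 tz 1.76 yaw 0.006
5 tx 0.72 ty 1.19 tz 1.76 yaw 0.006
6 tx 0.73 ty 1.19 tz 1.76 yaw 0.006
7 tx 0.74 ty 1.18 tz 1.76 yaw 0.006
```

The wrist camera agrees: the sleeve is at (0.589, 0.3094). I'll move over it and then down.

```bash
python3 -m jog '[{"claw":1,"tx":1.4,"ty":2.4,"tz":0.5,"yaw":0.02},{"claw":1,"tx":1.4,"ty":2.4,"tz":0.5,"yaw":0.02},{"claw":1,"tx":1.4,"ty":2.4,"tz":1,"yaw":0},{"claw":1,"tx":1.4,"ty":2.4,"tz":2,"yaw":0},{"claw":1,"tx":0,"ty":0,"tz":4,"yaw":0},{"claw":1,"tx":0,"ty":0,"tz":4,"yaw":0},{"claw":1,"tx":0,"ty":0,"tz":4,"yaw":0},{"claw":1,"tx":0,"ty":0,"tz":0,"yaw":0}]'; python3 - <<'E'
from h import *
st(); plan((.589,.3094,.029),40,4)
E
```

```text
time: 3.2
tcp_pos: [0.5925, 0.3119, 0.0947]
eef_rot: [-0.003, 0.423, 0.906, 0.003]
ft_force: [0.0, -0.1, 0.1]
finger_gap: 0.0929
t 3.2 tcp [0.5925 0.3119 0.0947] jaw 40.0 z [-0.003  0.008 -1.   ] x [-0.643  0.766  0.008] F [ 0.  -0.1  0.1] gap 0.0929 q [-0.23  0.74 -0.53  1.81  0.53  0.73 -0.35]
dist cm [-0.35 -0.25 -6.57] yaw tot -0.0
0 tx 0.01 ty -0.11 tz 1.64 yaw -0.000
1 tx 0.01 ty -0.11 tz 1.64 yaw -0.000
2 tx 0.01 ty -0.11 tz 1.64 yaw -0.000
3 tx 0.01 ty -0.11 tz 1.64 yaw -0.000
```

```bash
python3 -m jog '[{"claw":1,"tx":0,"ty":-0.3,"tz":1.6,"yaw":0},{"claw":1,"tx":0,"ty":-0.2,"tz":1.6,"yaw":0},{"claw":1,"tx":0,"ty":0,"tz":1.6,"yaw":0},{"claw":1,"tx":0,"ty":0,"tz":1.6,"yaw":0},{"claw":1,"tx":0,"ty":0,"tz":0.1,"yaw":0},{"claw":0.3,"tx":0,"ty":0,"tz":0,"yaw":0},{"claw":0.3,"tx":0,"ty":0,"tz":0,"yaw":0},{"claw":0.3,"tx":0,"ty":0,"tz":0,"yaw":0}]'; python3 - <<'E'
from h import *
st(); plan((.589,.3094,.029),40,4)
E
```

```text
time: 4.2
tcp_pos: [0.5908, 0.31, 0.0299]
eef_rot: [-0.001, 0.423, 0.906, 0.006]
ft_force: [-0.8, 0.3, 0.4]
finger_gap: 0.0677
t 4.2 tcp [0.5908 0.31   0.0299] jaw 39.9 z [ 0.002  0.011 -1.   ] x [-0.642  0.767  0.007] F [-0.8  0.3  0.4] gap 0.0677 q [-0.27  0.82 -0.47  1.85  0.6   0.61 -0.41]
dist cm [-0.18 -0.06 -0.09] yaw tot -0.002
0 tx 0.02 ty -0.04 tz 0.02 yaw -0.000
1 tx 0.02 ty -0.04 tz 0.02 yaw -0.000
2 tx 0.02 ty -0.04 tz 0.02 yaw -0.000
3 tx 0.02 ty -0.04 tz 0.02 yaw -0.000
```

```bash
python3 -m jog '[{"claw":0.3,"tx":0,"ty":-0.15,"tz":0,"yaw":0},{"claw":0.3,"tx":0,"ty":0,"tz":0,"yaw":0},{"claw":0.3,"tx":0,"ty":0,"tz":0,"yaw":0},{"claw":0.3,"tx":0,"ty":0,"tz":0,"yaw":0},{"claw":0.3,"tx":0,"ty":0,"tz":0,"yaw":0},{"claw":0.3,"tx":0,"ty":0,"tz":-0.5,"yaw":0},{"claw":0.3,"tx":0,"ty":0,"tz":-2,"yaw":0},{"claw":0.3,"tx":0,"ty":0,"tz":-3,"yaw":0}]'; python3 - <<'E'
from h import *
st(); plan((.55,.12,.16),40)
E
```

```text
time: 5.2
tcp_pos: [0.5883, 0.3076, 0.0861]
eef_rot: [-0.002, 0.423, 0.906, 0.004]
ft_force: [0.2, 0.5, -1.0]
finger_gap: 0.0458
t 5.2 tcp [0.5883 0.3076 0.0861] jaw 39.9 z [-0.001  0.009 -1.   ] x [-0.642  0.767  0.008] F [ 0.2  0.5 -1. ] gap 0.0458 q [-0.23  0.75 -0.52  1.83  0.54  0.7  -0.36]
dist cm [ -3.83 -18.76   7.39] yaw tot -0.001
0 tx -1.49 ty -1.87 tz -0.92 yaw -0.000
1 tx -1.49 ty -1.87 tz -0.92 yaw -0.000
2 tx -1.49 ty -1.87 tz -0.92 yaw -0.000
3 tx -1.49 ty -1.87 tz -0.92 yaw -0.000
4 tx -1.49 ty -1.87 tz -0.92 yaw -0.000
5 tx -1.49 ty -1.87 tz -0.92 yaw -0.000
6 tx -1.49 ty -1.87 tz -0.92 yaw -0.000
7 tx -1.49 ty -1.87 tz -0.92 yaw -0.000
```

```bash
python3 -m jog '[{"claw":0.3,"tx":0,"ty":0,"tz":-4,"yaw":0},{"claw":0.3,"tx":-1,"ty":-1.2,"tz":-3,"yaw":0},{"claw":0.3,"tx":-3.5,"ty":-4.1,"tz":0,"yaw":0},{"claw":0.3,"tx":-3.5,"ty":-4.1,"tz":0,"yaw":0},{"claw":0.3,"tx":-3.5,"ty":-4.1,"tz":0,"yaw":0},{"claw":0.3,"tx":-3.5,"ty":-4.1,"tz":0,"yaw":0},{"claw":0.3,"tx":-3.5,"ty":-4.1,"tz":0,"yaw":0},{"claw":0.3,"tx":-1.5,"ty":-1.8,"tz":0,"yaw":0}]'; python3 - <<'E'
from h import *
st(); im,d,w=cloud("wrist"); save('w2.png',im)
s=ctrl.read_state(); tc=s["tcp_pos"]
# sleeve top ring: about z = tcp+.02
for z in np.arange(tc[2]+.012,tc[2]+.03,.003):
    m=(np.hypot(w[...,0]-tc[0],w[...,1]-tc[1])<.03)&(abs(w[...,2]-z)<.0015); print(round(z,4),m.sum(),w[m].mean(0).round(4))
m=(abs(w[...,2]-.08)<.004)&(np.hypot(w[...,0]-.533,w[...,1]+.009)<.09); p=np.ascontiguousarray(w[m][:,:2].astype(np.float32)); print(len(p),cv2.minAreaRect(p),np.median(w[m][:,2]))
plan((.533,-.009,.15),40)
E
```

```text
time: 6.2
tcp_pos: [0.537, -0.0021, 0.1676]
eef_rot: [0.003, 0.421, 0.907, 0.009]
ft_force: [0.3, 0.5, -1.1]
finger_gap: 0.0458
t 6.2 tcp [ 0.537  -0.0021  0.1676] jaw 40.2 z [ 0.012  0.013 -1.   ] x [-0.646  0.764  0.002] F [ 0.3  0.5 -1.1] gap 0.0458 q [ 0.35  0.52 -0.64  2.07  0.48  0.68  0.11]
0.1794 235 [0.5285 0.0061 0.1795]
0.1824 303 [0.5263 0.0044 0.1827]
0.1854 2471 [0.5292 0.0052 0.1856]
0.1884 157 [0.5316 0.0029 0.188 ]
0.1914 99 [0.5307 0.0015 0.1915]
0.1944 94 [0.5295 0.0011 0.1944]
8040 ((0.531510055065155, -0.009593196213245392), (0.11053445190191269, 0.10060270875692368), 78.0016860961914) 0.0787300951637791
dist cm [-0.35 -0.44 -1.74] yaw tot 0.002
0 tx -0.01 ty -0.07 tz 0.22 yaw 0.000
1 tx -0.01 ty -0.07 tz 0.22 yaw 0.000
2 tx -0.01 ty -0.07 tz 0.22 yaw 0.000
3 tx -0.01 ty -0.07 tz 0.22 yaw 0.000
4 tx -0.01 ty -0.07 tz 0.22 yaw 0.000
5 tx -0.01 ty -0.07 tz 0.22 yaw 0.000
6 tx -0.01 ty -0.07 tz 0.22 yaw 0.000
7 tx -0.01 ty -0.07 tz 0.22 yaw 0.000
```

View pics/w2.png

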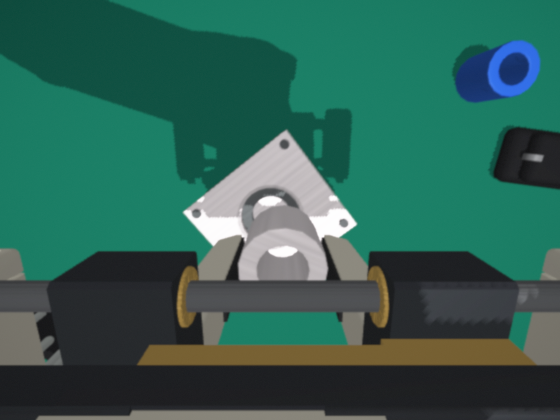

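The sleeve is held upright between the fingers at about (283,245). The nest shows behind it at (272,205), with the fixture plate turned. I'll fit the held ring's centre before lowering it.

```bash
cat >> h.py <<'E'
def fitring(w,c,z,ri=.013,ro=.023,tol=.002,R=.04):
    from scipy.optimize import minimize
    m=(np.hypot(w[...,0]-c[0],w[...,1]-c[1])<R)&(abs(w[...,2]-z)<tol); p=w[m][:,:2]
    def f(x):
        r=np.hypot(p[:,0]-x[0],p[:,1]-x[1]); return np.mean(np.minimum(np.maximum(0,r-ro)+np.maximum(0,ri-r),.004))*1e3
    # coarse grid then refine
    g=[(f((c[0]+a,c[1]+b)),a,b) for a in np.arange(-.012,.0121,.001) for b in np.arange(-.012,.0121,.001)]; _,a,b=min(g)
    o=minimize(f,(c[0]+a,c[1]+b),method='Nelder-Mead',options=dict(initial_simplex=[(c[0]+a,c[1]+b),(c[0]+a+.001,c[1]+b),(c[0]+a,c[1]+b+.001)]))
    r=np.hypot(*(p-o.x).T); print('ring',len(p),o.x.round(4),'cost',round(o.fun,3),'r pct',np.percentile(r,[2,98]).round(4)); return o.x
E
python3 - <<'E'
from h import *
s=ctrl.read_state(); tc=s["tcp_pos"]
im,d,w=cloud("wrist"); c=fitring(w,tc[:2],.1856); np.savez('/tmp/w2.npz',w=w)
print('rel tcp',c-tc[:2],tc)
im,d,w=cloud("top"); c=fitring(w,tc[:2],.187)
E
```

```text
ring 2706 [ 0.5349 -0.0044] cost 0.273 r pct [0.0131 0.0343]
rel tcp [-0.00167749  0.00015674] [ 0.53653607 -0.00458848  0.16744829]
  return _methods._mean(a, axis=axis, dtype=dtype,
  ret = ret.dtype.type(ret / rcount)
Traceback (most recent call last):
  File "h.py", line 41, in fitring
    r=np.hypot(*(p-o.x).T); print('ring',len(p),o.x.round(4),'cost',round(o.fun,3),'r pct',np.percentile(r,[2,98]).round(4)); return o.x
                                                                                           ~~~~~~~~~~~~~^^^^^^^^^^
IndexError: index -1 is out of bounds for axis 0 with size 0
```

```bash
python3 -m jog '[{"claw":0.3,"tx":-0.2,"ty":-0.4,"tz":0,"yaw":0},{"claw":0.3,"tx":0,"ty":-0.3,"tz":1,"yaw":0},{"claw":0.3,"tx":0,"ty":0,"tz":1.5,"yaw":0},{"claw":0.3,"tx":0,"ty":0,"tz":1,"yaw":0},{"claw":0.3,"tx":0,"ty":0,"tz":0.5,"yaw":0},{"claw":0.3,"tx":0,"ty":0,"tz":0.5,"yaw":0},{"claw":0.3,"tx":0,"ty":0,"tz":0,"yaw":0},{"claw":0.3,"tx":0,"ty":0,"tz":0,"yaw":0}]'; python3 - <<'E'
from h import *
im,d,w=cloud("wrist");st()
s=ctrl.read_state(); tc=s["tcp_pos"]
c=fitring(w,tc[:2],tc[2]+.0185); print(c-tc[:2])
m=(abs(w[...,2]-.0787)<.004)&(np.hypot(w[...,0]-.533,w[...,1]+.009)<.09); p=np.ascontiguousarray(w[m][:,:2].astype(np.float32)); print(len(p),cv2.minAreaRect(p),np.median(w[m][:,2]))
save('w3.png',im)
E
```

```text
time: 7.35
tcp_pos: [0.5348, -0.0003, 0.1197]
eef_rot: [0.003, 0.418, 0.909, 0.01]
ft_force: [0.1, -0.2, -1.4]
finger_gap: 0.046
t 7.4 tcp [ 5.348e-01 -4.000e-04  1.197e-01] jaw 40.6 z [ 0.014  0.016 -1.   ] x [-0.651  0.759  0.004] F [ 0.9 -0.1 -1.3] gap 0.0458 q [ 0.3   0.59 -0.57  2.12  0.56  0.57  0.04]
ring 2670 [ 5.331e-01 -2.000e-04] cost 0.283 r pct [0.0131 0.0349]
[-0.00171324  0.00013773]
10130 ((0.5316299200057983, -0.009726323187351227), (0.11068589240312576, 0.10091215372085571), 77.97125244140625) 0.07873228860204329
```

```bash
python3 -m jog '[{"claw":0.3,"tx":-0.3,"ty":-0.5,"tz":0,"yaw":0},{"claw":0.3,"tx":-0.3,"ty":-0.4,"tz":0,"yaw":0},{"claw":0.3,"tx":0,"ty":0,"tz":0,"yaw":0},{"claw":0.3,"tx":0,"ty":0,"tz":0,"yaw":0},{"claw":0.3,"tx":0,"ty":0,"tz":0,"yaw":0},{"claw":0.3,"tx":0,"ty":0,"tz":0,"yaw":0},{"claw":0.3,"tx":0,"ty":0,"tz":0,"yaw":0},{"claw":0.3,"tx":0,"ty":0,"tz":0,"yaw":0}]'; python3 - <<'E'
from h import *
st()
E
```

```text
time: 8.4
tcp_pos: [0.532, -0.0118, 0.1202]
eef_rot: [0.003, 0.418, 0.908, 0.011]
ft_force: [0.5, 0.2, -1.6]
finger_gap: 0.0457
t 8.4 tcp [ 0.532  -0.0118  0.1202] jaw 40.6 z [ 0.015  0.016 -1.   ] x [-0.651  0.759  0.003] F [ 0.5  0.2 -1.6] gap 0.0457 q [ 0.32  0.58 -0.57  2.12  0.56  0.57  0.06]
```

```bash
python3 -m jog '[{"claw":0.3,"tx":0,"ty":0,"tz":0.3,"yaw":0},{"claw":0.3,"tx":0,"ty":0,"tz":0.3,"yaw":0},{"claw":0.3,"tx":0,"ty":0,"tz":0.3,"yaw":0},{"claw":0.3,"tx":0,"ty":0,"tz":0,"yaw":0},{"claw":0.3,"tx":0,"ty":0,"tz":0,"yaw":0},{"claw":0.3,"tx":0,"ty":0,"tz":0,"yaw":0},{"claw":0.3,"tx":0,"ty":0,"tz":0,"yaw":0},{"claw":0.3,"tx":0,"ty":0,"tz":0,"yaw":0}]'; python3 - <<'E'
from h import *
st()
E
```

```text
time: 9.4
tcp_pos: [0.5322, -0.0116, 0.1105]
eef_rot: [0.003, 0.418, 0.908, 0.011]
ft_force: [0.3, 0.6, -1.2]
finger_gap: 0.046
t 9.4 tcp [ 0.5322 -0.0116  0.1105] jaw 40.6 z [ 0.015  0.016 -1.   ] x [-0.651  0.759  0.003] F [ 0.3  0.6 -1.2] gap 0.046 q [ 0.31  0.6  -0.56  2.13  0.58  0.55  0.04]
```

```bash
python3 -m jog '[{"claw":0.3,"tx":0,"ty":0,"tz":0.3,"yaw":0},{"claw":0.3,"tx":0,"ty":0,"tz":0.3,"yaw":0},{"claw":0.3,"tx":0,"ty":0,"tz":0.2,"yaw":0},{"claw":0.3,"tx":0,"ty":0,"tz":0.15,"yaw":0},{"claw":0.3,"tx":0,"ty":0,"tz":0,"yaw":0},{"claw":0.3,"tx":0,"ty":0,"tz":0,"yaw":0},{"claw":0.3,"tx":0,"ty":0,"tz":0,"yaw":0},{"claw":0.3,"tx":0,"ty":0,"tz":0,"yaw":0}]'; python3 - <<'E'
from h import *
st()
E
```

```text
time: 10.4
tcp_pos: [0.5323, -0.0115, 0.1007]
eef_rot: [0.004, 0.418, 0.908, 0.01]
ft_force: [-1.0, 0.4, 1.2]
finger_gap: 0.0459
t 10.4 tcp [ 0.5323 -0.0115  0.1007] jaw 40.6 z [ 0.015  0.016 -1.   ] x [-0.651  0.759  0.002] F [-1.   0.4  1.2] gap 0.0459 q [ 0.3   0.61 -0.54  2.14  0.59  0.53  0.03]
```

Force has gone from -1.4 to +1.2 N at the expected height, so the sleeve is on the nest floor. I'll release it and retreat.

```bash
python3 -m jog '[{"claw":0.75,"tx":0,"ty":0,"tz":0,"yaw":0},{"claw":0.75,"tx":0,"ty":0,"tz":0,"yaw":0},{"claw":0.75,"tx":0,"ty":0,"tz":0,"yaw":0},{"claw":0.75,"tx":0,"ty":0,"tz":-1,"yaw":0},{"claw":0.75,"tx":0,"ty":0,"tz":-2.5,"yaw":0},{"claw":0.75,"tx":0,"ty":0,"tz":-5,"yaw":0},{"claw":1,"tx":0,"ty":0,"tz":-5,"yaw":0},{"claw":1,"tx":0,"ty":0,"tz":0,"yaw":0}]'; python3 - <<'E'
from h import *
st(); tc=ctrl.read_state()["tcp_pos"]
im,d,w=cloud("wrist"); save('w4.png',im); fitring(w,(.532,-.010),.1187)
m=(abs(w[...,2]-.119)<.006)&(np.hypot(w[...,0]-.532,w[...,1]+.01)<.03); p=w[m]; A=np.c_[p[:,:2],np.ones(len(p))]; print('plane',np.linalg.lstsq(A,p[:,2],rcond=None)[0],np.median(p[:,2]))
m=(abs(w[...,2]-.0787)<.004)&(np.hypot(w[...,0]-.533,w[...,1]+.009)<.09); q=np.ascontiguousarray(w[m][:,:2].astype(np.float32)); print(cv2.minAreaRect(q),np.median(w[m][:,2]))
for n in("top","scene"):
    im,d,w=cloud(n); fitring(w,(.532,-.010),.1195)
plan((.438,-.18,.26),0)
E
```

```text
time: 11.4
tcp_pos: [0.5304, -0.0128, 0.2417]
eef_rot: [0.003, 0.417, 0.909, 0.011]
ft_force: [0.1, -0.2, -0.1]
finger_gap: 0.0855
t 11.4 tcp [ 0.5304 -0.0128  0.2417] jaw 40.7 z [ 0.015  0.017 -1.   ] x [-0.652  0.758  0.003] F [ 0.1 -0.2 -0.1] gap 0.0855 q [ 0.46  0.43 -0.73  2.01  0.37  0.82  0.24]
ring 1112 [ 0.5315 -0.0112] cost 0.001 r pct [0.0132 0.0224]
plane [ 0.00345992 -0.00346217  0.11653382] 0.118562595380229
((0.5313621759414673, -0.0093904510140419), (0.11042444407939911, 0.10026559978723526), 77.95288848876953) 0.0787205598700155
  return _methods._mean(a, axis=axis, dtype=dtype,
  ret = ret.dtype.type(ret / rcount)
Traceback (most recent call last):
  File "h.py", line 41, in fitring
    r=np.hypot(*(p-o.x).T); print('ring',len(p),o.x.round(4),'cost',round(o.fun,3),'r pct',np.percentile(r,[2,98]).round(4)); return o.x
                                                                                           ~~~~~~~~~~~~~^^^^^^^^^^
IndexError: index -1 is out of bounds for axis 0 with size 0
```

View pics/w4.png

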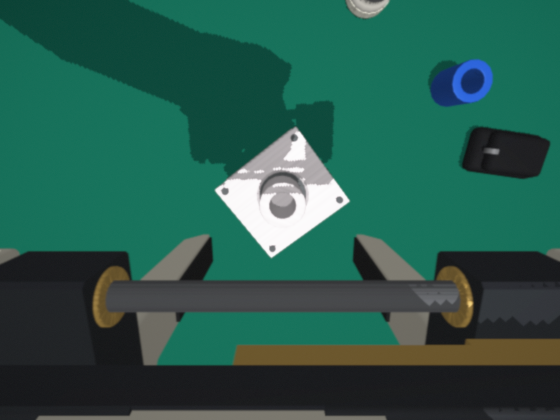

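The sleeve is standing in the nest at (282,203). Its top is level at 0.1186 with this camera's -1.3 mm bias, so 0.120, fully home. Now the probe.

```bash
python3 - <<'E'
from h import *
st(); plan((.45,-.235,.27),0)
E
```

```text
t 11.5 tcp [ 0.5288 -0.0134  0.2386] jaw 40.7 z [ 0.01   0.017 -1.   ] x [-0.652  0.758  0.006] F [-0.  -1.   0.1] gap 0.0913 q [ 0.46  0.43 -0.73  2.01  0.37  0.82  0.23]
dist cm [ -7.88 -22.16   3.14] yaw tot 0.71
0 tx -1.46 ty -2.55 tz -0.39 yaw 0.089
1 tx -1.68 ty -2.41 tz -0.39 yaw 0.089
2 tx -1.89 ty -2.26 tz -0.39 yaw 0.089
3 tx -2.08 ty -2.08 tz -0.39 yaw 0.089
4 tx -2.25 ty -1.89 tz -0.39 yaw 0.089
5 tx -2.41 ty -1.68 tz -0.39 yaw 0.089
6 tx -2.55 ty -1.46 tz -0.39 yaw 0.089
7 tx -2.67 ty -1.23 tz -0.39 yaw 0.089
```

```bash
python3 -m jog '[{"claw":1,"tx":-1.5,"ty":-2.6,"tz":-0.4,"yaw":0.1},{"claw":1,"tx":-1.7,"ty":-2.4,"tz":-0.4,"yaw":0.1},{"claw":1,"tx":-1.9,"ty":-2.3,"tz":-0.4,"yaw":0.1},{"claw":1,"tx":-2.2,"ty":-2.2,"tz":-0.4,"yaw":0.1},{"claw":1,"tx":-2.5,"ty":-2.1,"tz":-0.4,"yaw":0.1},{"claw":1,"tx":-2.8,"ty":-2,"tz":-0.4,"yaw":0.1},{"claw":1,"tx":-3,"ty":-1.8,"tz":-0.4,"yaw":0.1},{"claw":1,"tx":0,"ty":0,"tz":0,"yaw":0}]'; python3 - <<'E'
from h import *
st()
im,d,w=cloud("wrist"); save('w5.png',im); ring("wrist",(.438,-.308),.164,r=.025)
st(); plan((.438,-.308,.20),0,4)
E
```

```text
time: 12.5
tcp_pos: [0.4358, -0.2246, 0.2524]
eef_rot: [-0.011, 0.711, 0.703, 0.005]
ft_force: [-0.1, 0.9, -0.6]
finger_gap: 0.0926
t 12.5 tcp [ 0.4358 -0.2246  0.2524] jaw -0.6 z [-0.008  0.023 -1.   ] x [0.01  1.    0.023] F [-0.1  0.9 -0.6] gap 0.0926 q [ 0.79  0.34 -0.54  2.06  0.21  0.81  0.12]
wrist 146 circ [ 0.4363 -0.3146] 0.0117 mean [ 0.4364 -0.317 ] z 0.1639
t 12.6 tcp [ 0.4371 -0.2221  0.2526] jaw -0.3 z [-0.007  0.024 -1.   ] x [0.005 1.    0.024] F [ 1.   0.1 -0.1] gap 0.0928 q [ 0.78  0.34 -0.54  2.06  0.21  0.81  0.12]
dist cm [ 0.09 -8.59 -5.26] yaw tot -0.005
0 tx -2.15 ty 0.03 tz 1.32 yaw -0.001
1 tx -2.15 ty 0.03 tz 1.32 yaw -0.001
2 tx -2.15 ty 0.03 tz 1.32 yaw -0.001
3 tx -2.15 ty 0.02 tz 1.32 yaw -0.001
```

```bash
python3 -m jog '[{"claw":1,"tx":-2.2,"ty":0,"tz":0,"yaw":0},{"claw":1,"tx":-2.2,"ty":0,"tz":0,"yaw":0},{"claw":1,"tx":-2.2,"ty":0,"tz":0,"yaw":0},{"claw":1,"tx":-1.9,"ty":0,"tz":0,"yaw":0},{"claw":1,"tx":0,"ty":0,"tz":0.5,"yaw":0},{"claw":1,"tx":0,"ty":0,"tz":1.5,"yaw":0},{"claw":1,"tx":0,"ty":0,"tz":1.5,"yaw":0},{"claw":1,"tx":0,"ty":0,"tz":0.5,"yaw":0}]'; python3 - <<'E'
from h import *
st(); im,d,w=ring("wrist",(.438,-.308),.164,r=.025); save('w5.png',im)
st(); plan((.438,-.3075,.134),0,4)
E
```

```text
time: 13.6
tcp_pos: [0.4389, -0.3017, 0.2052]
eef_rot: [-0.014, 0.704, 0.71, 0.007]
ft_force: [0.9, -0.5, -0.5]
finger_gap: 0.0928
t 13.6 tcp [ 0.4389 -0.3017  0.2052] jaw 0.6 z [-0.01   0.029 -1.   ] x [-0.009  1.     0.029] F [ 0.9 -0.5 -0.5] gap 0.0928 q [ 0.86  0.45 -0.49  2.03  0.27  0.75  0.22]
wrist 1097 circ [ 0.4362 -0.3084] 0.014 mean [ 0.4363 -0.3076] z 0.1637
t 13.65 tcp [ 0.4388 -0.3016  0.205 ] jaw 0.6 z [-0.01   0.029 -1.   ] x [-0.01   1.     0.029] F [-0.8  1.  -1.1] gap 0.0931 q [ 0.86  0.45 -0.49  2.03  0.27  0.75  0.22]
dist cm [-0.08 -0.59 -7.1 ] yaw tot 0.01
0 tx -0.15 ty -0.02 tz 1.78 yaw 0.002
1 tx -0.15 ty -0.02 tz 1.78 yaw 0.002
2 tx -0.15 ty -0.02 tz 1.78 yaw 0.002
3 tx -0.15 ty -0.02 tz 1.78 yaw 0.002
```

```bash
python3 -m jog '[{"claw":1,"tx":-0.4,"ty":-0.1,"tz":0,"yaw":0},{"claw":1,"tx":-0.4,"ty":0,"tz":1,"yaw":0},{"claw":0.7,"tx":0,"ty":0,"tz":1.5,"yaw":0},{"claw":0.7,"tx":0,"ty":0,"tz":1.5,"yaw":0},{"claw":0.6,"tx":0,"ty":0,"tz":1.5,"yaw":0},{"claw":0.6,"tx":0,"ty":0,"tz":1.0,"yaw":0},{"claw":0.6,"tx":0,"ty":0,"tz":0.5,"yaw":0},{"claw":0.6,"tx":0,"ty":0,"tz":0,"yaw":0}]'; python3 - <<'E'
from h import *
st(); plan((.4373,-.308,.134),0,4)
E
```

```text
time: 14.65
tcp_pos: [0.4373, -0.3076, 0.1296]
eef_rot: [-0.014, 0.703, 0.711, 0.007]
ft_force: [0.9, -0.4, 0.1]
finger_gap: 0.0559
t 14.65 tcp [ 0.4373 -0.3076  0.1296] jaw 0.6 z [-0.01  0.03 -1.  ] x [-0.01  1.    0.03] F [ 0.9 -0.4  0.1] gap 0.0559 q [ 0.82  0.55 -0.43  2.09  0.36  0.59  0.16]
dist cm [ 0.   -0.04  0.44] yaw tot 0.01
0 tx -0.01 ty 0.00 tz -0.11 yaw 0.003
1 tx -0.01 ty 0.00 tz -0.11 yaw 0.003
2 tx -0.01 ty 0.00 tz -0.11 yaw 0.003
3 tx -0.01 ty 0.00 tz -0.11 yaw 0.003
```

```bash
python3 -m jog '[{"claw":0.1,"tx":0,"ty":0,"tz":0,"yaw":0},{"claw":0.1,"tx":0,"ty":0,"tz":0,"yaw":0},{"claw":0.1,"tx":0,"ty":0,"tz":0,"yaw":0},{"claw":0.1,"tx":0,"ty":0,"tz":0,"yaw":0},{"claw":0.1,"tx":0,"ty":0,"tz":0,"yaw":0},{"claw":0.1,"tx":0,"ty":0,"tz":0,"yaw":0},{"claw":0.1,"tx":0,"ty":0,"tz":0,"yaw":0},{"claw":0.1,"tx":0,"ty":0,"tz":0,"yaw":0}]'; python3 - <<'E'
from h import *
st()
E
```

```text
time: 15.65
tcp_pos: [0.4376, -0.308, 0.1306]
eef_rot: [-0.013, 0.703, 0.711, 0.007]
ft_force: [-0.3, -0.3, -0.3]
finger_gap: 0.0273
t 15.65 tcp [ 0.4376 -0.308   0.1306] jaw 0.6 z [-0.009  0.029 -1.   ] x [-0.01   1.     0.029] F [-0.3 -0.3 -0.3] gap 0.0273 q [ 0.82  0.55 -0.43  2.09  0.36  0.59  0.16]
```

```bash
python3 -m jog '[{"claw":0.1,"tx":0.02,"ty":0,"tz":-0.5,"yaw":0},{"claw":0.1,"tx":0.04,"ty":-0.01,"tz":-1.2,"yaw":0},{"claw":0.1,"tx":0.04,"ty":-0.01,"tz":-1.2,"yaw":0},{"claw":0.1,"tx":0.04,"ty":-0.01,"tz":-1.2,"yaw":0},{"claw":0.1,"tx":0,"ty":0,"tz":0,"yaw":0},{"claw":0.1,"tx":0,"ty":0,"tz":0,"yaw":0},{"claw":0.1,"tx":0,"ty":0,"tz":0,"yaw":0},{"claw":0.1,"tx":0,"ty":0,"tz":0,"yaw":0}]'; python3 - <<'E'
from h import *
st()
E
```

```text
time: 16.65
tcp_pos: [0.4375, -0.3078, 0.175]
eef_rot: [-0.013, 0.704, 0.711, 0.007]
ft_force: [-0.2, 0.8, -0.4]
finger_gap: 0.0275
t 16.65 tcp [ 0.4375 -0.3078  0.175 ] jaw 0.6 z [-0.008  0.028 -1.   ] x [-0.01   1.     0.028] F [-0.2  0.8 -0.4] gap 0.0275 q [ 0.85  0.49 -0.47  2.05  0.31  0.69  0.2 ]
```

```bash
python3 -m jog '[{"claw":0.1,"tx":0.04,"ty":-0.01,"tz":-1.2,"yaw":0},{"claw":0.1,"tx":0.06,"ty":-0.02,"tz":-2,"yaw":0},{"claw":0.1,"tx":0.06,"ty":-0.02,"tz":-2,"yaw":0},{"claw":0.1,"tx":0.06,"ty":-0.02,"tz":-2,"yaw":0},{"claw":0.1,"tx":0.06,"ty":-0.02,"tz":-2,"yaw":0},{"claw":0.1,"tx":0.03,"ty":0,"tz":-1,"yaw":0},{"claw":0.1,"tx":0,"ty":0,"tz":0,"yaw":0},{"claw":0.1,"tx":0,"ty":0,"tz":0,"yaw":0}]'; python3 - <<'E'
from h import *
st(); im,d,w=cloud("scene"); save('s6.png',cv2.resize(im[180:330,60:300],None,fx=3,fy=3,interpolation=cv2.INTER_CUBIC))
plan((.525,-.04,.28),0)
E
```

```text
time: 17.65
tcp_pos: [0.4372, -0.3067, 0.2823]
eef_rot: [-0.014, 0.703, 0.711, 0.007]
ft_force: [0.3, 0.2, -1.7]
finger_gap: 0.028
t 17.65 tcp [ 0.4372 -0.3067  0.2823] jaw 0.6 z [-0.009  0.029 -1.   ] x [-0.011  1.     0.029] F [ 0.3  0.2 -1.7] gap 0.028 q [ 0.92  0.36 -0.53  1.94  0.2   0.92  0.3 ]
dist cm [ 8.78 26.67 -0.23] yaw tot 0.011
0 tx 3.32 ty 1.14 tz 0.03 yaw 0.001
1 tx 3.32 ty 1.13 tz 0.03 yaw 0.001
2 tx 3.32 ty 1.13 tz 0.03 yaw 0.001
3 tx 3.33 ty 1.12 tz 0.03 yaw 0.001
4 tx 3.33 ty 1.12 tz 0.03 yaw 0.001
5 tx 3.33 ty 1.11 tz 0.03 yaw 0.001
6 tx 3.33 ty 1.11 tz 0.03 yaw 0.001
7 tx 3.33 ty 1.10 tz 0.03 yaw 0.001
```

View pics/s6.png

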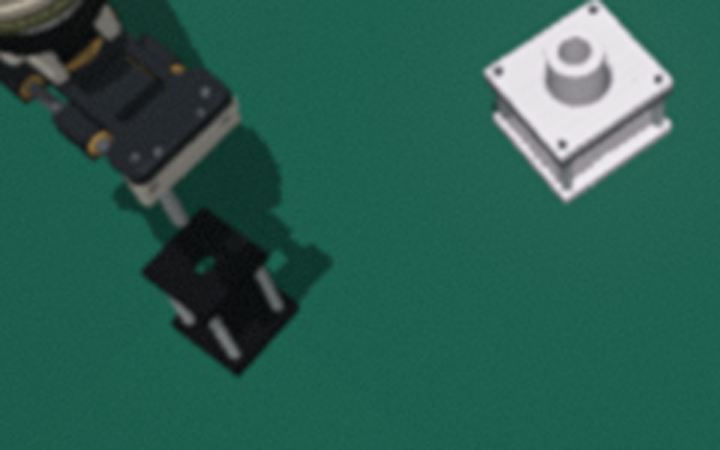

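The crop shows the rod hanging from the gripper at (172,205), clear of the empty hole at (205,265). The sleeve is seated on the fixture at (577,72). I'll carry the probe over.

```bash
python3 -m jog '[{"claw":0.1,"tx":1.7,"ty":0.6,"tz":0.05,"yaw":0},{"claw":0.1,"tx":3.5,"ty":1.2,"tz":0.1,"yaw":0},{"claw":0.1,"tx":4,"ty":1.4,"tz":0.1,"yaw":0},{"claw":0.1,"tx":4,"ty":1.4,"tz":0.1,"yaw":0},{"claw":0.1,"tx":4,"ty":1.4,"tz":0.1,"yaw":0},{"claw":0.1,"tx":4,"ty":1.4,"tz":0.1,"yaw":0},{"claw":0.1,"tx":3,"ty":1,"tz":0.1,"yaw":0},{"claw":0.1,"tx":1.5,"ty":0.6,"tz":0,"yaw":0}]'; python3 - <<'E'
from h import *
st(); plan((.532,-.0105,.28),None,4)
E
```

```text
time: 18.7
tcp_pos: [0.5254, -0.0321, 0.2793]
eef_rot: [-0.018, 0.702, 0.712, 0.007]
ft_force: [0.0, 0.5, -2.0]
finger_gap: 0.0277
t 18.7 tcp [ 0.5254 -0.0321  0.2793] jaw 0.8 z [-0.015  0.035 -0.999] x [-0.014  0.999  0.035] F [ 0.   0.5 -2. ] gap 0.0277 q [ 0.43  0.36 -0.6   1.96  0.21  0.9  -0.26]
dist cm [0.66 2.16 0.07] yaw tot -0.0
0 tx 0.54 ty 0.17 tz -0.02 yaw -0.000
1 tx 0.54 ty 0.17 tz -0.02 yaw -0.000
2 tx 0.54 ty 0.17 tz -0.02 yaw -0.000
3 tx 0.54 ty 0.17 tz -0.02 yaw -0.000
```

```bash
python3 -m jog '[{"claw":0.1,"tx":0.7,"ty":0.3,"tz":0,"yaw":0},{"claw":0.1,"tx":0.7,"ty":0.3,"tz":0,"yaw":0},{"claw":0.1,"tx":0.5,"ty":0.2,"tz":0,"yaw":0},{"claw":0.1,"tx":0,"ty":0,"tz":0,"yaw":0},{"claw":0.1,"tx":0,"ty":0,"tz":0,"yaw":0},{"claw":0.1,"tx":0,"ty":0,"tz":0,"yaw":0},{"claw":0.1,"tx":0,"ty":0,"tz":0,"yaw":0},{"claw":0.1,"tx":0,"ty":0,"tz":0,"yaw":0}]'; python3 - <<'E'
from h import *
st(); tc=ctrl.read_state()["tcp_pos"]
im0,d,w0=cloud("scene"); im1,d,w1=cloud("wrist"); np.savez('/tmp/w7.npz',w0=w0,w1=w1)
a=cv2.resize(im0[170:270,200:310],(396,360),interpolation=cv2.INTER_CUBIC); b=cv2.resize(im1,(396,297)); b=np.vstack([b,np.zeros((63,396,3),np.uint8)]); save('c7.png',np.hstack([a,b]))
for n,w in(('scene',w0),('wrist',w1)):
    for z in np.arange(.15,.30,.015):
        m=(np.hypot(w[...,0]-tc[0],w[...,1]-tc[1])<.012)&(abs(w[...,2]-z)<.0075)
        if m.sum()>2: print(n,round(z,3),m.sum(),w[m].mean(0).round(4))
E
```

```text
time: 19.7
tcp_pos: [0.5327, -0.0147, 0.2792]
eef_rot: [-0.018, 0.703, 0.711, 0.006]
ft_force: [-0.2, -0.6, -1.4]
finger_gap: 0.0276
t 19.7 tcp [ 0.5327 -0.0147  0.2792] jaw 0.6 z [-0.016  0.034 -0.999] x [-0.01   0.999  0.034] F [-0.2 -0.6 -1.4] gap 0.0276 q [ 0.39  0.37 -0.6   1.94  0.22  0.91 -0.3 ]
scene 0.165 7 [ 0.5341 -0.016   0.1696]
scene 0.18 17 [ 0.5336 -0.0155  0.1807]
scene 0.195 18 [ 0.534  -0.0154  0.1954]
scene 0.21 22 [ 0.5347 -0.0149  0.2109]
scene 0.225 14 [ 0.5348 -0.0164  0.2261]
scene 0.24 11 [ 0.5353 -0.0158  0.2371]
scene 0.255 9 [ 0.5395 -0.0226  0.2568]
scene 0.27 10 [ 0.5381 -0.0245  0.2685]
scene 0.285 11 [ 0.5342 -0.0253  0.2869]
wrist 0.165 18 [ 0.53   -0.0108  0.1683]
wrist 0.18 40 [ 0.5301 -0.0109  0.18  ]
wrist 0.195 48 [ 0.5305 -0.0111  0.1952]
wrist 0.21 56 [ 0.5308 -0.011   0.2099]
wrist 0.225 5 [ 0.5314 -0.0105  0.2187]
```

View pics/c7.png

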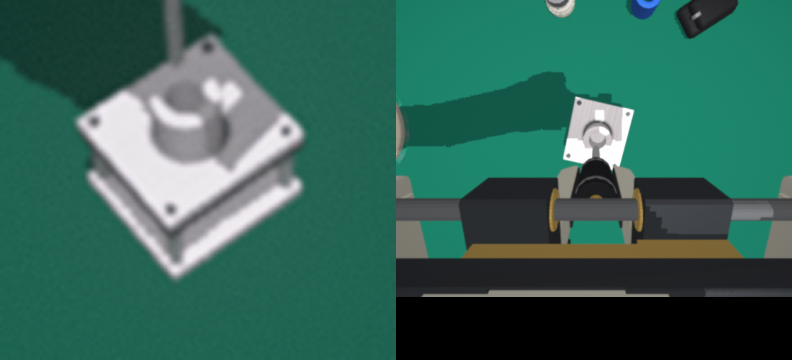

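Left half (scene): the rod tip is near (175,60), just behind the sleeve's bore at (188,95). Right half (wrist): the rod is above the bore at (597,140). Rod axis by TCP model, scene and wrist agrees within about 1 mm. I'll compare it with the sleeve in the same frames.

```bash
python3 - <<'E'
from h import *
Z=np.load('/tmp/w7.npz')
for k,zs,rc in(('w0',(.120,),None),('w1',(.1187,),None)):
    w=Z[k]
    c=fitring(w,(.532,-.011),zs[0],tol=.0025)
    K,R,t=cam("scene" if k=='w0' else "wrist"); cp=-R.T@t
    m=(np.hypot(w[...,0]-.532,w[...,1]+.0147)<.012)&(w[...,2]>.168)&(w[...,2]<.215); p=w[m]
    from scipy.optimize import least_squares
    # cylinder r=5mm, axis x=a+b(z-.17), y=c+d(z-.17)
    v=cp[:2]-p.mean(0)[:2]; v/=np.hypot(*v)
    f=lambda q: np.hypot(p[:,0]-q[0]-q[1]*(p[:,2]-.17),p[:,1]-q[2]-q[3]*(p[:,2]-.17))-.005
    x0=p.mean(0)[:2]-.004*v
    o=least_squares(f,[x0[0],.015,x0[1],-.005],loss='soft_l1',f_scale=.001); print(k,len(p),'axis at .17',o.x.round(4),'rms',np.sqrt(np.mean(o.fun**2)).round(4),'tip-sleeve mm',((o.x[[0,2]]-c)*1e3).round(2))
E
```

```text
ring 149 [ 0.5335 -0.0093] cost 0.015 r pct [0.0132 0.0233]
w0 58 axis at .17 [ 0.5311  0.0155 -0.0126 -0.0074] rms 0.0009 tip-sleeve mm [-2.38 -3.34]
ring 801 [ 0.5318 -0.0112] cost 0.002 r pct [0.0131 0.0224]
w1 144 axis at .17 [ 0.5302  0.0163 -0.0149 -0.0068] rms 0.0002 tip-sleeve mm [-1.67 -3.72]
```

```bash
python3 -m jog '[{"claw":0.1,"tx":0.2,"ty":0.1,"tz":0,"yaw":0},{"claw":0.1,"tx":0.2,"ty":0.05,"tz":0,"yaw":0},{"claw":0.1,"tx":-0.03,"ty":0.01,"tz":1,"yaw":0},{"claw":0.1,"tx":-0.03,"ty":0.02,"tz":1,"yaw":0},{"claw":0.1,"tx":-0.03,"ty":0.02,"tz":0.8,"yaw":0},{"claw":0.1,"tx":0,"ty":0,"tz":0,"yaw":0},{"claw":0.1,"tx":0,"ty":0,"tz":0,"yaw":0},{"claw":0.1,"tx":0,"ty":0,"tz":0,"yaw":0}]'; python3 - <<'E'
from h import *
w=np.load('/tmp/w7.npz')
for k in('w0','w1'):
    p=w[k]; m=(np.hypot(p[...,0]-.532,p[...,1]+.0147)<.009)&(p[...,2]>.13)&(p[...,2]<.3); print('tip z',k,np.sort(p[m][:,2])[:5].round(4))
st(); plan((.5341,-.0109,.171),None,8)
E
```

```text
time: 20.8
tcp_pos: [0.5342, -0.0101, 0.2488]
eef_rot: [-0.018, 0.703, 0.711, 0.006]
ft_force: [0.4, -0.3, -1.4]
finger_gap: 0.0275
tip z w0 [0.1671 0.1673 0.1677 0.1705 0.1714]
tip z w1 [0.1642 0.1649 0.1652 0.1654 0.1664]
t 20.8 tcp [ 0.5342 -0.0101  0.2488] jaw 0.6 z [-0.017  0.034 -0.999] x [-0.011  0.999  0.034] F [ 0.4 -0.3 -1.4] gap 0.0275 q [ 0.36  0.41 -0.59  1.98  0.25  0.85 -0.34]
dist cm [-0.01 -0.08 -7.78] yaw tot -0.0
0 tx -0.01 ty -0.00 tz 0.97 yaw -0.000
1 tx -0.01 ty -0.00 tz 0.97 yaw -0.000
2 tx -0.01 ty -0.00 tz 0.97 yaw -0.000
3 tx -0.01 ty -0.00 tz 0.97 yaw -0.000
4 tx -0.01 ty -0.00 tz 0.97 yaw -0.000
5 tx -0.01 ty -0.00 tz 0.97 yaw -0.000
6 tx -0.01 ty -0.00 tz 0.97 yaw -0.000
7 tx -0.01 ty -0.00 tz 0.97 yaw -0.000
```

The tip is at about 0.133, above the sleeve and within 1 mm of the aim point. I'll go in slowly.

```bash
python3 -m jog '[{"claw":0.1,"tx":-0.08,"ty":0,"tz":0,"yaw":0},{"claw":0.1,"tx":-0.02,"ty":0.01,"tz":0.7,"yaw":0},{"claw":0.1,"tx":-0.03,"ty":0.01,"tz":0.8,"yaw":0},{"claw":0.1,"tx":-0.03,"ty":0.01,"tz":0.8,"yaw":0},{"claw":0.1,"tx":-0.03,"ty":0.01,"tz":0.8,"yaw":0},{"claw":0.1,"tx":-0.03,"ty":0.01,"tz":0.7,"yaw":0},{"claw":0.1,"tx":0,"ty":0,"tz":0,"yaw":0},{"claw":0.1,"tx":0,"ty":0,"tz":0,"yaw":0}]'; python3 - <<'E'
from h import *
st(); plan((.5341,-.0109,.171),None,8)
E
```

```text
time: 21.8
tcp_pos: [0.534, -0.0111, 0.2079]
eef_rot: [-0.018, 0.703, 0.711, 0.006]
ft_force: [0.1, 0.1, -1.7]
finger_gap: 0.0279
t 21.8 tcp [ 0.534  -0.0111  0.2079] jaw 0.6 z [-0.018  0.034 -0.999] x [-0.011  0.999  0.034] F [ 0.1  0.1 -1.7] gap 0.0279 q [ 0.34  0.46 -0.56  2.02  0.29  0.76 -0.38]
dist cm [ 0.01  0.02 -3.69] yaw tot -0.0
0 tx 0.00 ty 0.00 tz 0.46 yaw -0.000
1 tx 0.00 ty 0.00 tz 0.46 yaw -0.000
2 tx 0.00 ty 0.00 tz 0.46 yaw -0.000
3 tx 0.00 ty 0.00 tz 0.46 yaw -0.000
4 tx 0.00 ty 0.00 tz 0.46 yaw -0.000
5 tx 0.00 ty 0.00 tz 0.46 yaw -0.000
6 tx 0.00 ty 0.00 tz 0.46 yaw -0.000
7 tx 0.00 ty 0.00 tz 0.46 yaw -0.000
```

```bash
python3 -m jog '[{"claw":0.1,"tx":0,"ty":0.01,"tz":0.7,"yaw":0},{"claw":0.1,"tx":-0.02,"ty":0.01,"tz":0.8,"yaw":0},{"claw":0.1,"tx":-0.03,"ty":0.01,"tz":0.8,"yaw":0},{"claw":0.1,"tx":-0.03,"ty":0.01,"tz":0.7,"yaw":0},{"claw":0.1,"tx":-0.02,"ty":0.01,"tz":0.5,"yaw":0},{"claw":0.1,"tx":0,"ty":0,"tz":0,"yaw":0},{"claw":0.1,"tx":0,"ty":0,"tz":0,"yaw":0},{"claw":0.1,"tx":0,"ty":0,"tz":0,"yaw":0}]'; python3 - <<'E'
from h import *
from scipy.optimize import least_squares
st(); cl={}
for k,z,zr in(('scene',.120,(.124,.150)),('wrist',.1187,(.124,.141))):
    im,d,w=cloud(k); cl[k]=im
    c=fitring(w,(.532,-.011),z,tol=.0025)
    K,R,t=cam(k); cp=-R.T@t
    m=(np.hypot(w[...,0]-.533,w[...,1]+.0109)<.009)&(w[...,2]>zr[0])&(w[...,2]<zr[1]); p=w[m]
    print(k,len(p),'z',(p[:,2].min(),p[:,2].max()) if len(p) else '')
    if len(p)<6: continue
    v=cp[:2]-p.mean(0)[:2]; v/=np.hypot(*v); x0=p.mean(0)[:2]-.004*v
    f=lambda q: np.hypot(p[:,0]-q[0]-.016*(p[:,2]-.13),p[:,1]-q[1]+.007*(p[:,2]-.13))-.005
    o=least_squares(f,x0,loss='soft_l1',f_scale=.001); print(' axis at .13',o.x.round(4),'rms',np.sqrt(np.mean(o.fun**2)).round(4),'- sleeve mm',((o.x-c)*1e3).round(2))
a=cv2.resize(cl['scene'][170:270,200:310],(396,360),interpolation=cv2.INTER_CUBIC); b=cv2.resize(cl['wrist'][120:320,170:390],(396,360),interpolation=cv2.INTER_CUBIC); save('c8.png',np.hstack([a,b]))
plan((.5341,-.0109,.171),None,8)
E
```

```text
time: 22.8
tcp_pos: [0.5342, -0.0108, 0.1707]
eef_rot: [-0.018, 0.703, 0.711, 0.006]
ft_force: [0.5, -0.4, -1.9]
finger_gap: 0.0278
t 22.8 tcp [ 0.5342 -0.0108  0.1707] jaw 0.6 z [-0.017  0.034 -0.999] x [-0.01   0.999  0.034] F [ 0.5 -0.4 -1.9] gap 0.0278 q [ 0.31  0.51 -0.53  2.06  0.34  0.68 -0.42]
ring 115 [ 0.5341 -0.0102] cost 0.293 r pct [0.004  0.0225]
scene 4 z (np.float64(0.125756217687204), np.float64(0.13062791121520065))
ring 1148 [ 0.5318 -0.0115] cost 0.0 r pct [0.0135 0.0227]
wrist 0 z 
dist cm [-0.01 -0.01  0.03] yaw tot -0.0
0 tx -0.00 ty -0.00 tz -0.00 yaw -0.000
1 tx -0.00 ty -0.00 tz -0.00 yaw -0.000
2 tx -0.00 ty -0.00 tz -0.00 yaw -0.000
3 tx -0.00 ty -0.00 tz -0.00 yaw -0.000
4 tx -0.00 ty -0.00 tz -0.00 yaw -0.000
5 tx -0.00 ty -0.00 tz -0.00 yaw -0.000
6 tx -0.00 ty -0.00 tz -0.00 yaw -0.000
7 tx -0.00 ty -0.00 tz -0.00 yaw -0.000
```

View pics/c8.png

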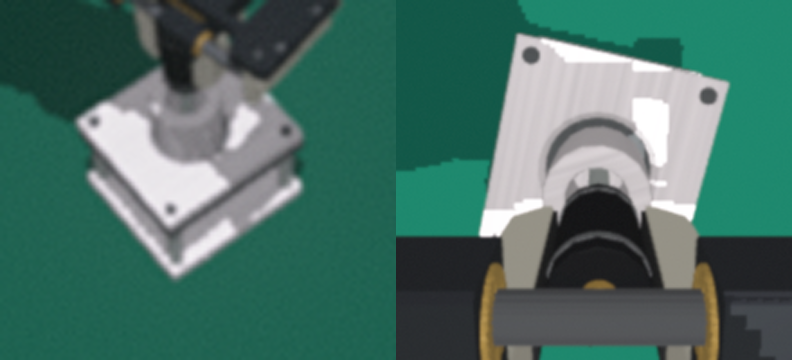

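In the scene half the handle stands above the seated sleeve at (185,100). In the wrist half the rod at (598,178) sits centred in the bore opening, with metal showing on both sides. The pose is on target and steady with no contact force, so I'll hand it in.

```bash
python3 - <<'E'
from h import *
st(); print(np.abs(ctrl.read_state()["qvel"]).max()); print(ctrl.job_done())
E
```

```text
t 22.9 tcp [ 0.5342 -0.0108  0.1707] jaw 0.6 z [-0.017  0.034 -0.999] x [-0.01   0.999  0.034] F [-0.8  0.5 -2.4] gap 0.0275 q [ 0.31  0.51 -0.53  2.06  0.34  0.68 -0.42]
0.0018537817176553012
the job is handed in; nothing more can be done
None
```

I stood the bare-metal sleeve in the nest and let go of it. I then took the probe by its handle out of the stand, lowered its rod through the bore, and handed the job in at 22.9 s while still holding it.

- **Sleeve:** the wrist camera put its top level at 0.120 m after correcting a 1.3 mm bias, so it is fully home. It read within 0.3 mm of the same place before and after the probe went in.
- **Rod centring:** the rod is within about 0.6 mm of the bore's middle. This comes from the rod and sleeve fits made above the sleeve, carried down by the measured arm position.
- **Tip depth:** the tip works out at about 0.055 m, 15 mm below the sleeve's lower end, from the arm's height and the grip height.
- **Contact:** the wrist force stayed near the probe's own weight on the way down, with no sign of contact. The arm was at rest at hand-in.

**What was less good:**
- The tool picked up a tilt of about 2° during the moves. The rod itself measured about 1° off vertical.
- A last direct camera fit of the lowered rod failed because the gripper hid it, so the final position rests on those earlier fits and one crop that looked centred.
- I did not measure the weight, jar and mouse again; nothing I did went near them.

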